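# Stand a lock case on edge in the bench vice

## Task

The file lying in the open vice is in the way: put it away in the tool tray first. Then take the lock case off the sloping rest, stand it upright on its plain long edge (bolts up) on the vice bed between the jaws, midway along them, let go, and push the sliding jaw home so that the case is held upright and square, touching both jaws. Do not disturb the other things on the bench.

Things in the scene. Friction and masses are not known exactly. Their poses are not given: they have to be found in the camera images.
- lock_case: mortise lock case: flat steel, 120 long (y) x 20 thick (x) x 78 mm high (z), about 0.45 kg; brass strip 160 x 20 x 4 mm along one long edge (82 mm to its top), two brass bolts 12 mm thick rise 8 to 10 mm more from the strip (y -51 to -21, 31 to 53 mm). Origin: middle of the other, plain long edge; z points to the strip. Starts leaning 45 degrees on the rest, strip uppermost
- rest: fixed aluminium sloping rest, 130 mm wide (y); its 45 degree slope looks to its +x and rises to its -x. Origin on the bench; the slope's foot, where the case stands on a ledge 18 mm deep, is 30 mm above it. The 8 mm slope plate reaches 50 mm up the case's 82 mm: the upper 30 mm is free on both faces
- vice: fixed sliding bench vice. Origin on the bench; bed top 20 mm above it, 120 mm wide (y), from x = -110 to +95 mm; jaws slide along its x. Fixed jaw at the +x end: flat face at x = +65 mm, 40 mm high above the bed, 120 mm wide. Between the jaws the bed is flat and clear but for the file.
- vice_spot (a point): the point on the bed top, midway along the jaws, where the case's origin ends when it touches the fixed jaw (vice x = +55 mm, y = 0); its axes are the vice's
- vice_jaw (a joint): travel of the sliding jaw (m) towards the fixed jaw, along the vice's +x; gap between jaw faces = 0.120 minus this, so 0.100 when closed on the 20 mm case. Slides stiffly (about 3 N, some 5 N more when it shoves the case along) and stays where left; starts at 0 to 0.025. The jaw is 28 mm thick, 120 mm wide, 40 mm high above the bed
- jaw_tab (a point): middle of the top of the steel tab that stands 32 mm up from the sliding jaw: 12 mm thick (vice x), 36 mm wide (vice y), top 92 mm above the bench; flush with the jaw's rear face, its middle 22 mm behind the jaw's front face. Moves with the jaw
- file: flat file, about 0.15 kg, along its y: black handle 90 long (y), 28 wide (x), 24 mm high (z); neck and steel blade 17 mm wide, 5 mm thick reach on to y = +124 mm, 12 mm above its underside. Origin: middle of the handle's underside; it balances about 15 mm from there towards the blade. Starts flat on the vice bed, lying along the jaws between them, blade overhanging
- file_handle (a point): middle of the file's handle, 12 mm above its underside
- tray: fixed open steel tool tray 140 mm (x) by 250 mm (y), walls 25 mm high and 4 mm thick, floor 4 mm thick; origin under its centre on the bench
- padlock: loose brass padlock lying flat, body 50 x 46 x 24 mm; leave alone
- key_box: loose cardboard box 70 x 50 x 35 mm; leave alone
- oil: loose small upright bottle, 36 mm across, 110 mm high; leave alone
- pin_jar: loose jar, 48 mm across, 60 mm high; leave alone
- mallet: loose rubber mallet lying down, head 90 x 45 mm, handle 180 mm; leave alone
- mug: loose white mug, 76 mm across, 90 mm high; leave alone
- steel_bar: loose flat steel bar 190 x 30 x 12 mm lying on the bench; leave alone

How it is judged (in metres and radians):
On the way, in this order (a step that is already met when the one before it is completed fails the run):
1. the file lies in the tool tray, let go (x of file_handle in the frame of tray between -0.066 and 0.066 m and y of file_handle in the frame of tray between -0.121 and 0.121 m and z of file_handle in the frame of tray between 0.008 and 0.026 m and angle between file's own y axis and vertical between 1.45 and 1.69 rad and contact force between the fingers and file below 0.1 N), for 0.2 s.
2. the lock case is lifted off the sloping rest (contact force between lock_case and rest below 0.05 N and distance between lock_case and rest above 0.06 m), for 0.1 s.
3. the lock case stands upright on its plain long edge on the vice bed between the jaws, let go (angle between lock_case's own z axis and vertical below 0.08 rad and y of lock_case in the frame of vice between -0.035 and 0.035 m and z of lock_case in the frame of vice between 0.016 and 0.025 m and contact force between the fingers and lock_case below 0.1 N and linear speed of lock_case below 0.02 m/s and x of lock_case in the frame of vice between -0.045 and 0.058 m), for 0.2 s.
4. the sliding jaw is pushed home against the case (angle between lock_case's own z axis and vertical below 0.08 rad and y of lock_case in the frame of vice between -0.035 and 0.035 m and z of lock_case in the frame of vice between 0.016 and 0.025 m and x of lock_case in the frame of vice between 0.05 and 0.058 m and angle between the x axis of lock_case and the x axis of vice, either way round below 0.07 rad and value of joint vice_jaw above 0.097 m), for 0.2 s.
At the end, for the whole second after the job is handed in: Case on its plain long edge on the vice bed, bolts up: upright within 0.08 rad, square within 0.07 rad, within 35 mm of midway along the jaws, against the fixed jaw within 5 mm, jaw value above 0.097. File level in the tray, its handle between the walls. Both at rest (all of step 4 and x of file_handle in the frame of tray between -0.066 and 0.066 m and y of file_handle in the frame of tray between -0.121 and 0.121 m and z of file_handle in the frame of tray between 0.008 and 0.026 m and angle between file's own y axis and vertical between 1.45 and 1.69 rad and linear speed of each of lock_case, file below 0.02 m/s); the robot touches nothing.
It fails at once if another thing on the bench is moved more than 30 mm (distance of any of padlock, key_box, oil, pin_jar, mallet, mug, steel_bar from where it was at the start of the episode above 0.03 m).
It also fails if it takes over 72 s, if anything falls off the work surface, if the arm or the gripper's body presses on something with over 40 N, if the wrist force passes 120 N, or if a joint passes its speed limit or range.

## Robot

A 6-joint arm with a two-finger parallel gripper is mounted at the origin on the work surface. World frame = base frame: x ahead of the robot, y to its left, z up, the work surface at z = 0. Lengths are in m, angles in degrees, forces in N, time in s.
With the tool pointing down it reaches from about 0.4 to 0.825 m from the base axis. Payload 7 kg.
Tool frame: the origin (TCP) lies midway between the tips of the shut fingers; the grasp point (between the pads) lies 19 mm behind it; z points along the fingers, y is the line along which they close (so a half turn about z gives the same grasp; the last joint's range is limited). The gripper opens to 88 mm and grips with 3 to 60 N. Pads are 19 mm wide; open, the fingers measure 130 mm over their backs; the gripper's body (78 mm by 193 mm) begins 47 mm behind the grasp point.
Start: joints at [16.507, 20.546, 0.682, 0, -70.136, -16.507], TCP at [0.675, -0, 0.227] pointing down, gripper open.
Joint ranges: [-176.03, 176.03], [-82.01, 121.73], [-58.28, 71.71], [-173.87, 95.51], [-174.79, -0.11], [-173.66, 173.66]. Speed limits (degrees/s): [136.94, 136.94, 172.46, 180, 180, 180].

## Interface

Orientations are given as a 3x3 rotation matrix whose columns are the frame's x, y, z axes.
In Python, from rig import robot gives the robot as it stands. Calls block until the motion is done:
- robot.goto(position, orientation): joint-space move of the TCP to a pose.
- robot.servo_line(position, ori=None, speed=0.15): straight line of the TCP; ori=None keeps the orientation; speed is the mean speed in m/s.
- robot.movej(angles): joint-space move.
- robot.move_gripper(opening): opening from 0.0 (shut) to 1.0 (fully open); the grip force is fixed at half the most; returns when the fingers have stopped.
- robot.dwell(seconds).
- robot.ik(position, orientation): joint angles nearest the present ones, or None.
- robot.grab_frame(name): name is "scene" or "side" or "wrist"; returns (picture, depth): 400x640x3 uint8, red, green, blue; 400x640 float32, m along the optical axis (not along the pixel's ray), 0 where there is no reading.
- robot.camera_info(name): a dict with "vfov" (degrees; the focal length in pixels is half the picture's height over the tangent of half this angle, whatever the lens; pixels are square), "cx", "cy" (the principal point, pixels), "view" (4x4, takes a point from world to camera coordinates); the wrist camera has in their place "T_tool_cam" (4x4, takes a point from camera to tool coordinates, whose origin is the TCP and whose axes are the flange's). Camera axes: x right, y down, z forward; pixel columns grow to the right and rows downward; lengths in m; the calibration is good to about 2 mm. A picture is of the moment at which its call begins: read the wrist's pose just before it. camera_info takes no time and is no camera call.
A pose or a line that the arm cannot do raises robot.Unreachable and nothing moves.
- robot.job_done(): hands the job in; it is judged then, once.
Readings, each from a call of its own:
- robot.read_t(): time.
- robot.read_qpos(): joint angles.
- robot.read_qvel(): joint speeds.
- robot.read_effort(): joint torques, N m.
- robot.read_position(): TCP position.
- robot.read_tcp_rot(): TCP orientation.
- robot.read_force(): force on the tool from outside, world axes, zero at the start.
- robot.read_ft_torque(): the same for the moment, N m.
- robot.read_grip_width(): opening from 0.0 (shut) to 1.0 (fully open).
- robot.read_finger_force(): force on a finger pad.
Only numpy, scipy, OpenCV 4.12 (cv2) and the standard library are available. Lean on these libraries where they do the work, as an engineer would, in place of code of your own. Each camera call takes 0.05 s, during which the arm holds its last target. There are 200 camera calls.

## Working session

There is one attempt and no reset: what is moved stays moved. The work goes in short steps, each a Python script; the robot and the scene stay as the last script left them, time stands still between calls to the robot, and variables do not carry over. Pictures are saved under pics/ and viewed, at most 10 in all, crops included, and the job is handed in when it is done.

```bash
ls; mkdir -p pics; cat > h.py <<'E'
import numpy as np, cv2
from rig import robot
def cam(n):
    i=robot.camera_info(n); f=200/np.tan(np.radians(i["vfov"])/2)
    if n=="wrist":
        T=np.eye(4);T[:3,:3]=np.array(robot.read_tcp_rot());T[:3,3]=robot.read_position()
        W=T@np.array(i["T_tool_cam"])
    else: W=np.linalg.inv(np.array(i["view"]))
    return f,i["cx"],i["cy"],W
def cloud(n,name=None):
    c=cam(n); p,d=robot.grab_frame(n); f,cx,cy,W=c
    v,u=np.mgrid[:400,:640]
    P=np.stack([(u-cx)/f*d,(v-cy)/f*d,d],-1)@W[:3,:3].T+W[:3,3]
    P[d==0]=np.nan
    if name: cv2.imwrite(f"pics/{name}.png",p[...,::-1]); np.savez(f"pics/{name}.npz",p=p,P=P,f=f,cx=cx,cy=cy,W=W)
    return p,P
E
python3 - <<'E'
from h import *
for n in("scene","side","wrist"):
    p,P=cloud(n,n+"0"); print(n,robot.camera_info(n).keys(),cam(n)[3][:3].round(3).tolist(), np.isnan(P[...,0]).mean())
a=[cv2.imread(f"pics/{n}0.png") for n in("scene","side")]
E
```

```text
pics
scene dict_keys(['vfov', 'cx', 'cy', 'view']) [[0.862, 0.352, -0.363, 0.957], [0.506, -0.571, 0.646, -0.696], [0.02, -0.741, -0.671, 0.797]] 0.004
side dict_keys(['vfov', 'cx', 'cy', 'view']) [[0.966, -0.204, 0.159, 0.386], [-0.258, -0.733, 0.63, -0.704], [-0.012, -0.649, -0.76, 0.921]] 0.00391796875
wrist dict_keys(['vfov', 'cx', 'cy', 'T_tool_cam']) [[-1.0, -0.0, -0.001, 0.674], [-0.001, 0.966, 0.257, -0.068], [0.001, 0.257, -0.966, 0.384]] 0.004640625
```

View pics/scene0.png

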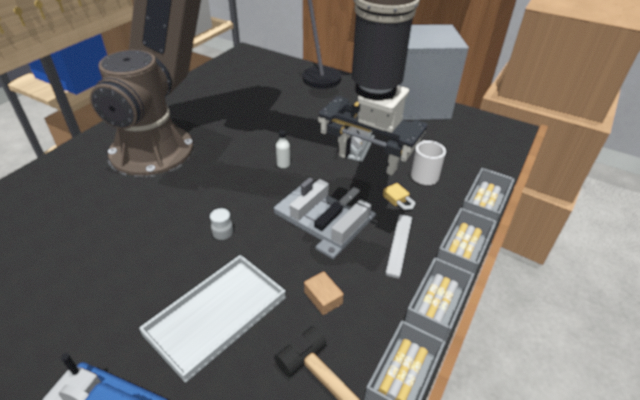

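View pics/side0.png

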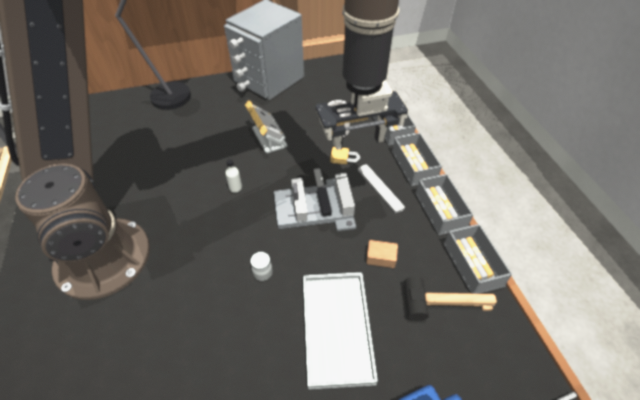

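The side view shows the vice at (315,205): tabbed sliding jaw at 300, file at 322 and fixed jaw at 346. The rest with the case is at (265,128) and the tray at (338,328). Next I'll make a fused top-down map.

```bash
python3 - <<'E'
import numpy as np, cv2
R=1000 # px per m
x0,y0,W,H=0.30,-0.50,600,800
out=[]
for n in("scene0","side0"):
    z=np.load(f"pics/{n}.npz");P=z["P"].reshape(-1,3);c=z["p"].reshape(-1,3)
    b=P[(abs(P[:,2])<.015)]; print(n,"bench z",np.nanmedian(b[:,2]))
    u=((P[:,0]-x0)*R);v=((P[:,1]-y0)*R)
    ok=(u>0)&(u<W-1)&(v>0)&(v<H-1)&(P[:,2]<.18)
    u,v,Z,c=u[ok].astype(int),v[ok].astype(int),P[ok,2],c[ok]
    o=np.argsort(Z);img=np.zeros((H,W,3),np.uint8);hm=np.zeros((H,W))
    for i in o:
        img[v[i]:v[i]+3,u[i]:u[i]+3]=c[i];hm[v[i]:v[i]+3,u[i]:u[i]+3]=Z[i]
    hv=cv2.applyColorMap(np.clip(hm*1500,0,255).astype(np.uint8),cv2.COLORMAP_JET)
    out+= [img[...,::-1],hv]
o=np.hstack([out[2],out[3]])[::-1]   # y up
o=np.ascontiguousarray(o)
for k in range(0,800,100): cv2.putText(o,f"{y0+(799-k)/R:.1f}",(0,k+8),0,.5,(255,255,255),1)
for k in range(0,1200,100): cv2.putText(o,f"{x0+(k%600)/R:.1f}",(k,795),0,.5,(255,255,255),1)
cv2.imwrite("pics/top.png",cv2.resize(o,(798,532),interpolation=cv2.INTER_AREA))
E
```

```text
scene0 bench z 0.0009984292987422205
side0 bench z -0.0004925920134594697
```

View pics/top.png

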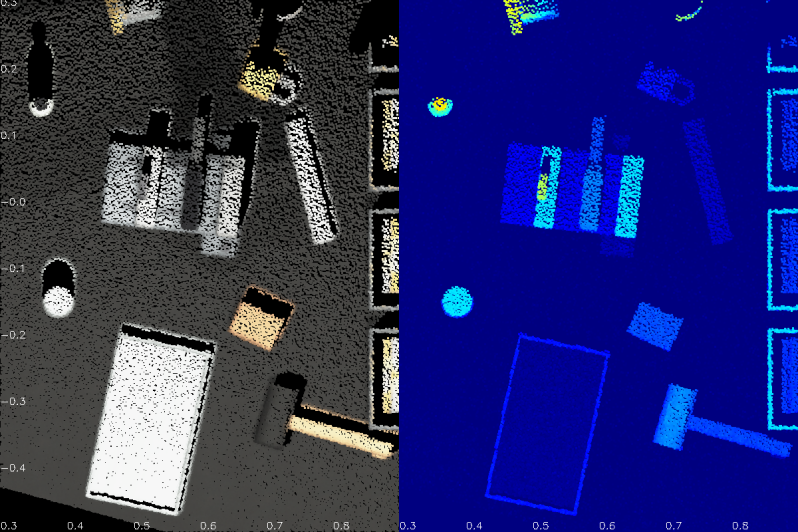

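The map shows the vice centred near (0.55,0.02), turned slightly clockwise, with the handle at the lower (-y) end of the file. The tray is near (0.52,-0.33), and the rest and case near (0.49,0.3). Now I'll fit them numerically.

```bash
cat > fit.py <<'E'
import numpy as np, cv2
def L(n): z=np.load(f"pics/{n}.npz"); return z["P"].reshape(-1,3),z["p"].reshape(-1,3).astype(int)
def sel(P,c,x,y,z,col=None):
    m=(P[:,0]>x[0])&(P[:,0]<x[1])&(P[:,1]>y[0])&(P[:,1]<y[1])&(P[:,2]>z[0])&(P[:,2]<z[1])
    if col is not None: m&=col(c)
    return P[m]
def rect(Q):
    r=cv2.minAreaRect((Q[:,:2]*1000).astype(np.float32)); b=cv2.boxPoints(r)
    # long axis yaw
    e=b[1]-b[0];g=b[2]-b[1]; l=e if np.linalg.norm(e)>np.linalg.norm(g) else g
    a=np.degrees(np.arctan2(l[1],l[0]))%180
    return len(Q),np.round(r[0],1),np.round(sorted(r[1]),1),round(a,1),"zmed",round(np.median(Q[:,2])*1000,1)
E
python3 - <<'E'
from fit import *
for n in("side0","scene0"):
    P,c=L(n);print(n)
    try:
        print("fixed",rect(sel(P,c,(.6,.7),(-.1,.12),(.052,.068))))
        print("slidejaw",rect(sel(P,c,(.47,.55),(-.1,.12),(.052,.068))))
        print("tab",rect(sel(P,c,(.47,.55),(-.1,.12),(.084,.1))))
        print("handle",rect(sel(P,c,(.56,.61),(-.08,.055),(.038,.05))))
        print("bed",rect(sel(P,c,(.44,.7),(-.15,.12),(.012,.07))))
        print("tray",rect(sel(P,c,(.4,.63),(-.5,-.17),(.018,.032))))
        br=lambda c:(c[:,0]-c[:,2]>50)
        Q=sel(P,c,(.38,.6),(.2,.45),(.05,.2),br);print("brass",rect(Q),Q.min(0),Q.max(0))
        Q=sel(P,c,(.38,.65),(.2,.45),(.01,.2),);print("all",rect(Q),Q.min(0),Q.max(0))
    except Exception as e: print(e)
E
```

```text
side0
fixed (401, array([646.2,   3.8]), array([ 30.5, 121.8]), np.float32(83.9), 'zmed', np.float64(59.0))
slidejaw (300, array([522.8,  17.7]), array([ 27.9, 122.8]), np.float32(83.7), 'zmed', np.float64(59.1))
tab (53, array([514.5,  17.8]), array([11.9, 37.4]), np.float32(86.2), 'zmed', np.float64(91.6))
handle (263, array([588.4,   1.7]), array([27.7, 97.1]), np.float32(83.7), 'zmed', np.float64(42.9))
bed (2916, array([561.3,  29.3]), array([187.2, 204.9]), np.float32(173.5), 'zmed', np.float64(21.9))
tray (753, array([ 483. , -323.2]), array([223.3, 266.9]), np.float32(78.2), 'zmed', np.float64(23.7))
brass (226, array([463.9, 328.8]), array([ 23.4, 163.5]), np.float32(101.4), 'zmed', np.float64(98.0)) [0.44276115 0.24710422 0.08540766] [0.48628611 0.40949547 0.10599737]
all (761, array([490.8, 333.5]), array([ 78. , 163.7]), np.float32(100.0), 'zmed', np.float64(73.8)) [0.44276115 0.24710422 0.01032121] [0.53843088 0.40949547 0.10599737]
scene0
fixed (551, array([648.5,   3.7]), array([ 31.5, 121.5]), np.float32(83.3), 'zmed', np.float64(60.5))
slidejaw (442, array([525.9,  17.7]), array([ 30.5, 121.1]), np.float32(83.7), 'zmed', np.float64(60.4))
tab (85, array([517.5,  18.3]), array([14.1, 36.9]), np.float32(87.3), 'zmed', np.float64(92.1))
handle (342, array([591.7,   4.2]), array([ 27.8, 100.8]), np.float32(85.1), 'zmed', np.float64(43.9))
bed (3411, array([561.7,  23.7]), array([201.1, 208.9]), np.float32(173.4), 'zmed', np.float64(36.8))
tray (1253, array([ 485.5, -323. ]), array([227.1, 265.5]), np.float32(78.2), 'zmed', np.float64(24.1))
brass (8, array([455.2, 399.9]), array([ 8.1, 20.6]), np.float32(134.3), 'zmed', np.float64(101.3)) [0.44792663 0.38971526 0.09338889] [0.46124382 0.40722447 0.10262501]
all (307, array([508.4, 347. ]), array([ 63.7, 158.5]), np.float32(113.2), 'zmed', np.float64(50.2)) [0.44792663 0.26875339 0.01007003] [0.54168078 0.40722447 0.10417329]
```

```bash
cat >> h.py <<'E'
def ax(a): a=np.radians(a); return np.array([np.cos(a),np.sin(a),0])
def Rz(y,z):
    z=np.array(z)/np.linalg.norm(z); y=np.array(y)/np.linalg.norm(y); return np.stack([np.cross(y,z),y,z],1)
D=[0,0,-1.]
E
python3 - <<'E'
from h import *
from fit import *
P,c=L("side0")
print("tray",rect(sel(P,c,(.4,.62),(-.5,-.19),(.018,.028))))
print(robot.read_tcp_rot())
vx=ax(-6.3)
for s in(1,-1):
    print("file",s,robot.ik([.59,.015,.2],Rz(s*vx,D)))
    print("tray",s,robot.ik([.517,-.33,.05],Rz(s*ax(-11),D)))
    xr=ax(10.7); zd=(xr+[0,0,-1])/2**.5; n=(xr+[0,0,1])/2**.5
    print("case",s,robot.ik([.47,.33,.08],Rz(s*n,zd)))
    print("push",s,robot.ik([.50,.02,.07],Rz(s*ax(83.7),D)))
R=Rz(vx,D)
if robot.ik([.56,.02,.25],R) is not None and abs(robot.ik([.56,.02,.25],R)[5])<abs(robot.ik([.56,.02,.25],Rz(-vx,D))[5]): s=1
else: s=-1
robot.goto([.56,.05,.30],Rz(s*vx,D)); print(s,robot.read_t())
cloud("wrist","w1")
E
```

```text
tray (743, array([ 522.5, -338.7]), array([139.9, 252.5]), np.float32(78.2), 'zmed', np.float64(23.7))
[[-1.15528477e-04 -9.99999184e-01 -1.27243223e-03]
 [-9.99999986e-01  1.15683925e-04 -1.22093831e-04]
 [ 1.22240931e-04  1.27241811e-03 -9.99999183e-01]]
file 1 [ 20.42070587  13.69836419 -12.57947213   0.         -63.72216367
 153.27929413]
tray 1 None
case 1 None
push 1 [  24.82844872   13.65989809  -32.67140922    0.          -43.66869269
 -121.12844872]
file -1 [ 20.42070587  13.69836419 -12.57947213   0.         -63.72216367
 -26.72070587]
tray -1 [-14.3272152   24.20289244 -19.35793475   0.         -46.43917281
   3.3272152 ]
case -1 None
push -1 [ 24.82844872  13.65989809 -32.67140922   0.         -43.66869269
  58.87155128]
-1 0.7833
```

View pics/w1.png

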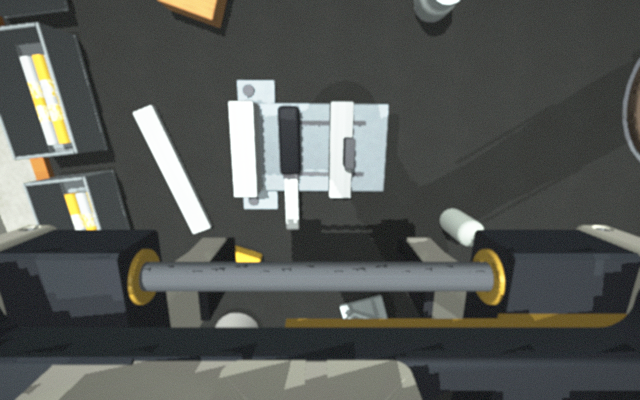

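The wrist view shows the vice with the file handle at (289,140) and blade at (291,200), the fixed jaw at x 243 and the tabbed jaw at x 341. I'll refine the file pose and scan IK for the case grasp.

```bash
python3 - <<'E'
from h import *
from fit import *
P,c=L("w1")
m=lambda *a:sel(P,c,*a)
print("fixed",rect(m((.6,.7),(-.1,.12),(.052,.068))))
print("slide",rect(m((.47,.55),(-.1,.12),(.052,.068))))
print("handle",rect(m((.56,.61),(-.08,.052),(.039,.05))))
print("blade",rect(m((.56,.62),(.065,.14),(.028,.045))))
for rz in (8,10.7,13):
  xr=ax(rz); yr=ax(rz+90); zd=(xr+[0,0,-1])/2**.5; n=(xr+[0,0,1])/2**.5
  for phi in range(-60,61,15):
    f=np.radians(phi); t=np.cos(f)*zd+np.sin(f)*yr
    for s in(1,-1):
      for p in([.47,.33,.08],[.47,.33,.2]):
        q=robot.ik(p,Rz(s*n,t))
        if q is not None: print(rz,phi,s,p[2],np.round(q,0))
E
```

```text
fixed (2332, array([647.9,   6.1]), array([ 30.6, 118.3]), np.float32(83.4), 'zmed', np.float64(60.1))
slide (1854, array([524.7,  20.5]), array([ 28. , 119.6]), np.float32(83.4), 'zmed', np.float64(60.0))
handle (1496, array([590.3,   4.5]), array([28. , 94.4]), np.float32(84.2), 'zmed', np.float64(43.8))
blade (505, array([599.1,  95.2]), array([17.1, 61.6]), np.float32(84.5), 'zmed', np.float64(34.8))
8 -60 1 0.08 [ 77.  46. -27.  40. -82.  53.]
8 -60 1 0.2 [ 78.  36. -25.  39. -91.  60.]
8 -60 -1 0.08 [  77.   46.  -27.   40.  -82. -127.]
8 -60 -1 0.2 [  78.   36.  -25.   39.  -91. -120.]
8 -45 1 0.08 [ 78.  36. -40.  50. -68.  47.]
8 -45 1 0.2 [ 79.  27. -36.  46. -78.  58.]
8 -45 -1 0.08 [  78.   36.  -40.   50.  -68. -133.]
8 -45 -1 0.2 [  79.   27.  -36.   46.  -78. -122.]
8 -30 1 0.08 [ 74.  27. -53.  68. -55.  38.]
8 -30 1 0.2 [ 78.  16. -47.  56. -64.  54.]
8 -30 -1 0.08 [  74.   27.  -53.   68.  -55. -142.]
8 -30 -1 0.2 [  78.   16.  -47.   56.  -64. -126.]
8 -15 1 0.2 [ 70.   7. -58.  74. -49.  49.]
8 -15 -1 0.2 [  70.    7.  -58.   74.  -49. -131.]
8 15 1 0.08 [  16.   
[... 2186 characters left out ...]
3 -30 1 0.2 [ 77.  14. -51.  61. -61.  54.]
13 -30 -1 0.08 [  72.   25.  -57.   76.  -54. -144.]
13 -30 -1 0.2 [  77.   14.  -51.   61.  -61. -126.]
13 30 1 0.08 [ 14.  13. -35. -97. -30. -83.]
13 30 1 0.2 [  42.   -4.  -36.  -50.  -10. -151.]
13 30 -1 0.08 [ 14.  13. -35. -97. -30.  97.]
13 30 -1 0.2 [ 42.  -4. -36. -50. -10.  29.]
13 45 1 0.08 [  4.  22. -32. -91. -51. -78.]
13 45 1 0.2 [  11.    5.  -27.  -77.  -48. -107.]
13 45 -1 0.08 [  4.  22. -32. -91. -51. 102.]
13 45 -1 0.2 [ 11.   5. -27. -77. -48.  73.]
13 60 1 0.08 [ -1.  32. -25. -85. -68. -76.]
13 60 1 0.2 [  2.  17. -23. -80. -69. -95.]
13 60 -1 0.08 [ -1.  32. -25. -85. -68. 104.]
13 60 -1 0.2 [  2.  17. -23. -80. -69.  85.]
```

```bash
python3 - <<'E'
from h import *
vx=ax(-6.0); R=Rz(-vx,D)
robot.move_gripper(.45)
p=np.array([.5892,.0152,.10])
robot.goto(p,R); print(robot.read_force())
p[2]=.032
robot.servo_line(p,speed=.08); print(robot.read_position(),robot.read_force())
robot.move_gripper(0); print(robot.read_grip_width()*88,robot.read_finger_force())
p[2]=.16; robot.servo_line(p,speed=.15); print(robot.read_grip_width()*88,robot.read_force(),robot.read_t())
cloud("side","s2")
cloud("wrist","w2")
E
```

```text
[0.12951178 0.19993722 0.45809211]
[0.5896149  0.01529469 0.0324534 ] [0.45343106 1.08860027 0.05967453]
27.690302246863777 29.993083477020264
27.569352695588826 [ 0.39836438 -0.4999039  -2.20676854] 4.9917
```

View pics/s2.png

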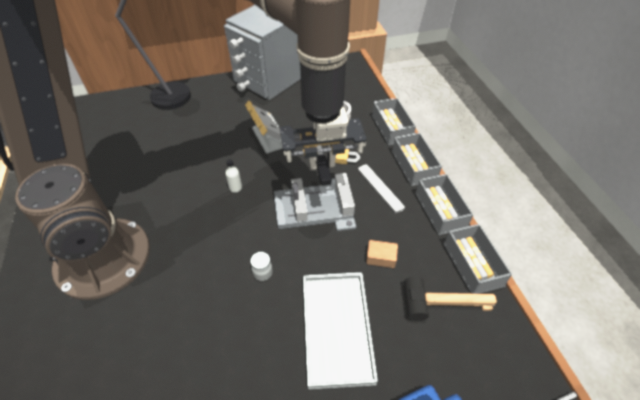

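The file is held at (325,170) and clear of the vice. On to the tray.

```bash
python3 - <<'E'
from h import *
R=Rz(-ax(-11.8),D); ty=ax(78.2)
p=np.array([.5225,-.3387,.14])-.023*ty; p[2]=.14
robot.goto(p,R); print(robot.read_grip_width()*88)
p[2]=.018; robot.servo_line(p,speed=.12); print(robot.read_force())
robot.move_gripper(.5)
p[2]=.2; robot.servo_line(p,speed=.25)
cloud("wrist","w3");print(robot.read_t())
from fit import *
P,c=L("w3")
print("handle",rect(sel(P,c,(.44,.6),(-.47,-.2),(.02,.04),lambda c:c.sum(1)<200)))
# ik checks for case and place
for ph in (-40,-45,30,40,45):
  f=np.radians(ph)
  for s in (1,-1):
    out=[]
    for p,rz,tilt in (([.46,.33,.085],10.7,45),([.48,.32,.2],10.7,45),([.52,.25,.25],4,22),([.615,.01,.2],-6.4,0),([.615,.01,.08],-6.4,0)):
      a=np.radians(tilt); xr=ax(rz); yr=ax(rz+90); zc=-np.sin(a)*xr+np.cos(a)*np.array([0,0,1]); n=np.cos(a)*xr+np.sin(a)*np.array([0,0,1])
      q=robot.ik(p,Rz(s*n,-np.cos(f)*zc+np.sin(f)*yr)); out.append(None if q is None else q.round(0).tolist())
    print(ph,s,*out,sep="\n  ")
E
```

```text
27.86280460574771
[-0.22944285 -0.26863294 -1.92766127]
9.1583
handle (1896, array([ 514.9, -372.3]), array([25.1, 91.5]), np.float32(78.7), 'zmed', np.float64(27.9))
-40
  1
  [79.0, 31.0, -47.0, 56.0, -63.0, 44.0]
  [78.0, 22.0, -43.0, 53.0, -71.0, 57.0]
  [65.0, 19.0, -25.0, 35.0, -79.0, 93.0]
  [35.0, 26.0, -17.0, 29.0, -78.0, 124.0]
  [35.0, 33.0, -23.0, 32.0, -66.0, 117.0]
-40
  -1
  [79.0, 31.0, -47.0, 56.0, -63.0, -136.0]
  [78.0, 22.0, -43.0, 53.0, -71.0, -123.0]
  [65.0, 19.0, -25.0, 35.0, -79.0, -87.0]
  [35.0, 26.0, -17.0, 29.0, -78.0, -56.0]
  [35.0, 33.0, -23.0, 32.0, -66.0, -63.0]
-45
  1
  [80.0, 35.0, -43.0, 51.0, -67.0, 47.0]
  [78.0, 25.0, -39.0, 49.0, -75.0, 58.0]
  [66.0, 22.0, -24.0, 35.0, -83.0, 92.0]
  [37.0, 28.0, -17.0, 32.0, -80.0, 121.0]
  [36.0, 36.0, -23.0, 34.0, -69.0, 114.0]
-45
  -1
  [80.0, 35.0, -43.0, 51.0, -67.0, -133.0]
  [78.0, 25.0, -39.0, 49.0, -75.0, -122.0]
  [66.0, 22.0, -24.0, 35.0, -83.0, -88.0]
  [37.0, 28.0, -17.0, 32.0, -80.0, -59.0]
  [36.0, 36.0, -23.0, 34.0, -69.0, -66.0]
30
  1
  [15.0, 11.0, -37.0, -99.0, -28.0, -83.0]
  [45.0, -4
[... 472 characters left out ...]
-166.0]
  [-9.0, 29.0, -3.0, -44.0, -68.0, -157.0]
40
  -1
  [7.0, 17.0, -35.0, -95.0, -43.0, 101.0]
  [16.0, 2.0, -29.0, -75.0, -37.0, 66.0]
  [18.0, 1.0, -18.0, -46.0, -50.0, 18.0]
  [-8.0, 21.0, 2.0, -41.0, -77.0, 14.0]
  [-9.0, 29.0, -3.0, -44.0, -68.0, 23.0]
45
  1
  [4.0, 20.0, -34.0, -93.0, -50.0, -77.0]
  [10.0, 5.0, -28.0, -78.0, -47.0, -107.0]
  [12.0, 4.0, -16.0, -53.0, -56.0, -153.0]
  [-11.0, 23.0, 3.0, -46.0, -80.0, -162.0]
  [-12.0, 31.0, -1.0, -48.0, -71.0, -153.0]
45
  -1
  [4.0, 20.0, -34.0, -93.0, -50.0, 103.0]
  [10.0, 5.0, -28.0, -78.0, -47.0, 73.0]
  [12.0, 4.0, -16.0, -53.0, -56.0, 27.0]
  [-11.0, 23.0, 3.0, -46.0, -80.0, 18.0]
  [-12.0, 31.0, -1.0, -48.0, -71.0, 27.0]
```

```bash
python3 - <<'E'
from h import *
from fit import *
P,c=L("side0")
Q=sel(P,c,(.2,1),(.42,1.0),(.05,.5))
for z in (.05,.15,.25): 
    q=Q[(Q[:,2]>z)&(Q[:,2]<z+.1)]
    if len(q): print(z,len(q),q.min(0).round(2),q.max(0).round(2),np.percentile(q,5,axis=0).round(2))
P,c=L("scene0")
Q=sel(P,c,(.2,1),(.42,1.0),(.05,.5)); print("scene",len(Q),Q.min(0).round(2),Q.max(0).round(2))
R=Rz(-ax(10.7),D)
robot.goto([.49,.36,.33],R); print(robot.read_qpos(),robot.read_t())
cloud("wrist","w4")
P,c=L("w4")
br=lambda c:(c[:,0]-c[:,2]>50)
Q=sel(P,c,(.38,.65),(.2,.46),(.05,.2),br);print("brass",rect(Q),Q.min(0),Q.max(0))
E
```

```text
0.05 1807 [0.43 0.52 0.05] [0.69 0.66 0.15] [0.44 0.53 0.05]
0.15 3452 [0.43 0.52 0.15] [0.69 0.77 0.24] [0.45 0.53 0.16]
scene 4360 [0.49 0.53 0.05] [0.69 0.77 0.24]
[ 5.46219821e+01  1.15485186e+01  1.56654598e+00  5.17707670e-03
 -8.00356269e+01 -4.39861806e+01] 11.75
brass (1740, array([487.8, 335.9]), array([ 69.1, 159.7]), np.float32(100.5), 'zmed', np.float64(99.7)) [0.44399805 0.25221203 0.05059265] [0.53154526 0.41130796 0.10695752]
```

View pics/w4.png

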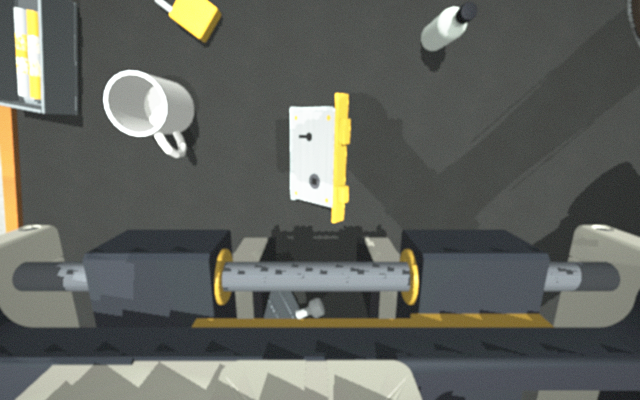

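The wrist view shows the case face at (315,155) with the brass strip at x≈340, rows 95–220, bolts toward +y and in the middle. Now the face plane, and a check of where the lamp is.

```bash
python3 - <<'E'
from h import *
from fit import *
z=np.load("pics/side0.npz");P=z["P"]; print("lamp",P[90:105:7,150:190:12].round(2).tolist()); print([P[r,cc].round(2).tolist() for r,cc in((60,151),(40,137),(62,152),(30,131),(31,132))])
P,c=L("w4")
Q=sel(P,c,(.43,.57),(.24,.43),(.04,.115))
yr=ax(100.6)
for it in range(8):
    m=Q.mean(0) if it==0 else G.mean(0); G0=Q if it==0 else G
    n=np.linalg.svd(G0-m,full_matrices=False)[2][2]; n*=np.sign(n[2]); r=(Q-m)@n; G=Q[abs(r)<max(.002,.02/(it+1))]
print("n",n.round(3),"yaw",np.degrees(np.arctan2(n[1],n[0])),"tilt",np.degrees(np.arcsin(n[2])),len(G),len(Q))
y=np.array([-n[1],n[0],0]);y/=np.linalg.norm(y); zc=np.cross(n,y)
print("y",y,"z",zc)
a=(Q-m)@y; b=(Q-m)@zc; h=(Q-m)@n
k=abs(h)<.003
print("y range",np.percentile(a[k],[.5,99.5]),"z range",b[k].min(),b[k].max())
# y range per z slices
for lo in np.arange(-.05,.06,.008):
    s=k&(b>lo)&(b<lo+.008)
    if s.sum()>5: print(round(lo,3),s.sum(),a[s].min().round(4),a[s].max().round(4),np.median(h[s]).round(4))
print("m",m)
E
```

```text
lamp [[[0.13, 0.71, -0.0], [0.17, 0.66, 0.02], [0.21, 0.65, 0.02], [0.26, 0.64, 0.02]], [[0.13, 0.63, 0.02], [0.17, 0.62, 0.02], [0.21, 0.61, 0.02], [0.25, 0.6, 0.02]], [[0.12, 0.63, -0.0], [0.17, 0.58, 0.02], [0.21, 0.56, 0.02], [0.25, 0.59, -0.0]]]
[[0.08, 1.23, -0.18], [0.05, 1.23, -0.07], [0.08, 1.22, -0.19], [0.04, 1.23, -0.02], [0.05, 1.23, -0.03]]
n [0.69  0.118 0.714] yaw 9.741912725276471 tilt 45.561226715396685 4322 5664
y [-0.16921039  0.98557995  0.        ] z [-0.70370314 -0.12081606  0.70014668]
y range [-0.07176808  0.07486203] z range -0.05108877889183783 0.04486688861478802
-0.05 230 -0.0625 0.0655 -0.0004
-0.042 334 -0.0571 0.062 0.0
-0.034 343 -0.057 0.0621 -0.0
-0.026 356 -0.0569 0.0621 0.0
-0.018 364 -0.0568 0.0618 0.0001
-0.01 379 -0.0566 0.0621 0.0002
-0.002 393 -0.0566 0.0625 0.0003
0.006 414 -0.0565 0.0627 0.0002
0.014 432 -0.0564 0.0619 0.0003
0.022 460 -0.0575 0.0623 0.0003
0.03 652 -0.0765 0.0818 0.0
0.038 32 -0.0459 0.0515 -0.0028
m [0.49569433 0.3345283  0.07697993]
```

```bash
python3 - <<'E'
from h import *
from fit import *
def ray(n,u,v):
    z=np.load(f"pics/{n}.npz");W=z["W"];d=W[:3,:3]@np.array([(u-z["cx"])/z["f"],(v-z["cy"])/z["f"],1]);return W[:3,3],d/np.linalg.norm(d)
o,d1=ray("side0",167,88);_,d2=ray("side0",122,10);nn=np.cross(d1,d2)
for uv in((322,70),(314,35),(307,3)):
    p,d=ray("scene0",*uv);print("pole",(p+d*(nn@(o-p))/(nn@d)).round(3))
n=np.array([0.69,.118,.714]);n/=np.linalg.norm(n);m=np.array([0.49569433,0.3345283,0.07697993])
y=np.array([-n[1],n[0],0]);y/=np.linalg.norm(y);zc=np.cross(n,y)
P,c=L("w4");Q=sel(P,c,(.4,.57),(.22,.45),(.02,.13));a=(Q-m)@y-.0026;b=(Q-m)@zc;h=(Q-m)@n
s=(abs(a)>.068)&(abs(a)<.082)&(b>.015);print("strip b",np.percentile(b[s],[2,10,50,90,98]).round(4),"h",np.percentile(h[s],[5,50,95]).round(4))
s=(abs(a)<.05)&(h<-.004)&(b>.02);print("bolts/strip top b",np.histogram(b[s],12))
# wrist centre distance from kinematics: vary J5 alone via ik?  sweep tilt at same TCP
for ph in(-30,-35,-40):
    f=np.radians(ph);t=-np.cos(f)*zc+np.sin(f)*y
    for sb in (.061,.12,.2):
        q=robot.ik(m-.010*n+.0026*y+zc*(sb-.0445)+.019*np.sin(f)*y*np.sign(1),Rz(n,t)); print(ph,sb,None if q is None else q.round(0))
    for dd in(.1,.2,.3,.4): print("axis",(m-t*dd).round(2))
E
```

```text
pole [0.195 0.647 0.032]
pole [0.178 0.616 0.168]
pole [0.164 0.594 0.277]
strip b [0.0318 0.0333 0.0355 0.0363 0.0369] h [-0.0175 -0.0065  0.0007]
bolts/strip top b (array([ 77, 224,  43,   6,   6,  11,   8,  12, 102,  53,  47,  28]), array([0.03426658, 0.03532955, 0.03639253, 0.03745551, 0.03851849,
       0.03958146, 0.04064444, 0.04170742, 0.0427704 , 0.04383338,
       0.04489635, 0.04595933, 0.04702231]))
-30 0.061 [ 72.  26. -55.  73. -55.  37.]
-30 0.12 [ 80.  21. -55.  62. -58.  42.]
-30 0.2 [ 91.  14. -54.  49. -66.  47.]
axis [0.43 0.37 0.14]
axis [0.36 0.41 0.2 ]
axis [0.29 0.45 0.26]
axis [0.22 0.49 0.32]
-35 0.061 [ 74.  29. -51.  65. -59.  40.]
-35 0.12 [ 81.  24. -52.  56. -62.  44.]
-35 0.2 [ 91.  17. -50.  45. -70.  48.]
axis [0.43 0.38 0.13]
axis [0.36 0.43 0.19]
axis [0.29 0.47 0.25]
axis [0.23 0.52 0.31]
-40 0.061 [ 76.  32. -47.  59. -63.  43.]
-40 0.12 [ 82.  27. -48.  51. -66.  46.]
-40 0.2 [ 91.  21. -47.  42. -73.  50.]
axis [0.43 0.39 0.13]
axis [0.37 0.44 0.18]
axis [0.3  0.5  0.24]
axis [0.24 0.55 0.29]
```

```bash
cat >> h.py <<'E'
PH=np.radians(-35)
def case_tcp(O,n,y,zc):
    t=-np.cos(PH)*zc+np.sin(PH)*y
    return O+.060*zc+.019*np.sin(PH)*y, Rz(n,t), t
_n=np.array([0.69,.118,.714]);_n/=np.linalg.norm(_n)
_y=np.array([-_n[1],_n[0],0]);_y/=np.linalg.norm(_y);_z=np.cross(_n,_y)
O0=np.array([0.49569433,0.3345283,0.07697993])+.0026*_y-.0462*_z-.010*_n
def upright(O): return case_tcp(np.array(O),ax(-6.4),ax(83.6),np.array([0,0,1.]))
E
python3 - <<'E'
from h import *
p,R,t=case_tcp(O0,_n,_y,_z)
robot.goto(p-t*.06+[0,0,.12],R)
robot.goto(p-t*.06,R)
print(robot.read_force(),robot.read_t())
robot.servo_line(p,speed=.06); print(robot.read_position()-p,robot.read_force())
cloud("side","s5")
E
```

```text
Traceback (most recent call last):
NameError: name '_n' is not defined
```

```bash
python3 -c "
import cv2;a=cv2.imread('pics/s5.png')[60:200,180:380];cv2.imwrite('pics/s5c.png',cv2.resize(a,(800,560),interpolation=cv2.INTER_CUBIC))"
```

```text
[ WARN:0@0.008] global loadsave.cpp:275 findDecoder imread_('pics/s5.png'): can't open/read file: check file path/integrity
Traceback (most recent call last):
TypeError: 'NoneType' object is not subscriptable
```

Underscore names aren't imported by `*`, so I'll rename them.

```bash
sed -i 's/\b_n\b/nC/g;s/\b_y\b/yC/g;s/\b_z\b/zC/g' h.py
python3 - <<'E'
from h import *
p,R,t=case_tcp(O0,nC,yC,zC)
robot.goto(p-t*.06+[0,0,.12],R)
robot.goto(p-t*.06,R)
print(robot.read_force(),robot.read_t())
robot.servo_line(p,speed=.06); print(robot.read_position()-p,robot.read_force())
cloud("side","s5")
a=cv2.imread('pics/s5.png')[60:200,180:380];cv2.imwrite('pics/s5c.png',cv2.resize(a,(800,560),interpolation=cv2.INTER_CUBIC))
E
```

```text
[1.21934362 0.94079318 0.56244138] 13.9167
[-4.30122863e-05  3.30842390e-04  1.57205433e-04] [-0.10540887 -0.03975506 -0.38211966]
```

View pics/s5c.png

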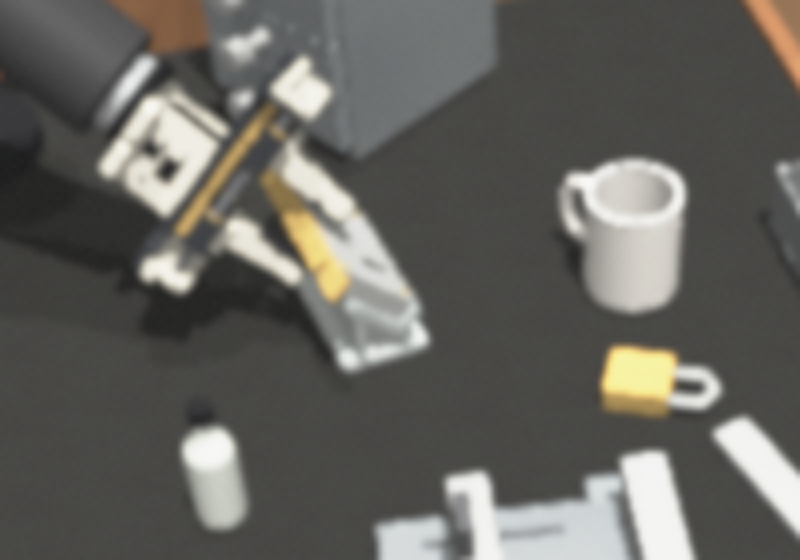

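The fingers at (320,180) and (265,255) straddle the case's strip and no contact force shows. Next: grip, lift and carry.

```bash
python3 - <<'E'
from h import *
p,R,t=case_tcp(O0,nC,yC,zC)
robot.move_gripper(0); print(robot.read_grip_width()*88,robot.read_finger_force(),robot.read_force())
robot.servo_line(p+[0,0,.13],speed=.1); print(robot.read_grip_width()*88,robot.read_force())
q,R2,_=upright([.58,.16,.15]); robot.goto(q,R2)
q,R2,_=upright([.6177,.0084,.12]); robot.goto(q,R2); print(robot.read_t(),robot.read_grip_width()*88,robot.read_force())
cloud("side","s6"); cloud("scene","c6"); cloud("wrist","w6")
from fit import *
for n in("s6","c6","w6"):
    P,c=L(n)
    try:
        Q=sel(P,c,(.52,.72),(-.12,.14),(.185,.225),lambda c:(c[:,0]-c[:,2]>50));print(n,"brass",rect(Q),Q.min(0),Q.max(0))
    except Exception as e: print(n,e)
a=[cv2.resize(cv2.imread(f'pics/{n}.png')[y:y+200,x:x+230],(398,346)) for n,x,y in(("s6",220,40),("c6",230,80))]
cv2.imwrite('pics/v6.png',np.hstack(a))
E
```

```text
19.78366502038309 29.996973797678947 [0.16686511 0.38833445 2.2357973 ]
19.928394400168813 [-0.30660208  0.26814783 -5.0671951 ]
18.8083 19.672310215822417 [-0.36840267 -0.01090517 -3.86453173]
s6 brass (360, array([616.3,   0.9]), array([ 26.9, 153.5]), np.float32(85.5), 'zmed', np.float64(201.5)) [ 0.59734064 -0.07547607  0.18547603] [0.63109339 0.07689994 0.21375435]
c6 brass (339, array([614.6, -14.2]), array([ 22.8, 118.5]), np.float32(84.9), 'zmed', np.float64(202.7)) [ 0.59950271 -0.07397355  0.19620581] [0.62713283 0.04485427 0.21386009]
w6 brass (7841, array([618.3,  25.2]), array([ 41.9, 129.5]), np.float32(74.0), 'zmed', np.float64(201.9)) [ 0.60190153 -0.04022056  0.1861193 ] [0.65238632 0.09029541 0.22497241]
```

View pics/v6.png

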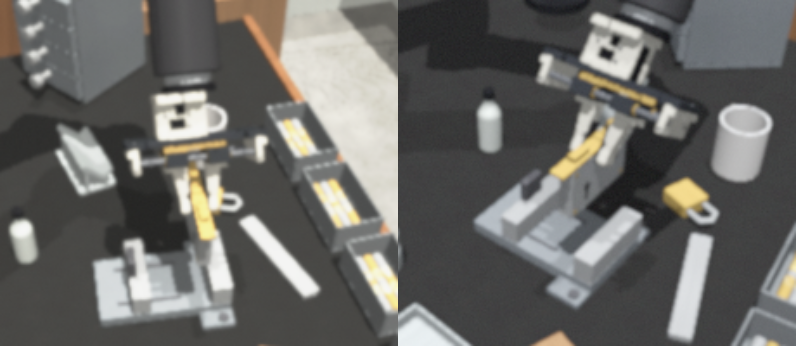

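The case hangs upright above the vice bed near the fixed jaw. I'll check its pitch and roll, then lower it until contact.

```bash
python3 - <<'E'
from h import *
from fit import *
for n in("s6","c6"):
    P,c=L(n); Q=sel(P,c,(.58,.65),(-.08,.08),(.197,.207),lambda c:(c[:,0]-c[:,2]>50))
    v=(Q[:,:2]-[.568,.014])@np.stack([ax(-6.4)[:2],ax(83.6)[:2]],1)
    A=np.c_[v[:,1],np.ones(len(v))]; print(n,"pitch",np.degrees(np.linalg.lstsq(A,Q[:,2],rcond=None)[0][0]),"x",np.median(v[:,0]),"yrange",v[:,1].min(),v[:,1].max(),"yaw off",np.degrees(np.polyfit(v[:,1],v[:,0],1)[0]))
z=.03
q,R2,_=upright([.6177,.0084,z]); robot.servo_line(q,speed=.12); f0=robot.read_force()[2]
while z>.012:
    z-=.0015; q,R2,_=upright([.6177,.0084,z]); robot.servo_line(q,speed=.02); f=robot.read_force()[2]-f0
    if f>4: break
print("contact",z,f,robot.read_ft_torque(),robot.read_t())
cloud("side","s7")
P,c=L("s7"); Q=sel(P,c,(.58,.65),(-.08,.09),(.09,.125),lambda c:(c[:,0]-c[:,2]>50))
v=(Q[:,:2]-[.568,.014])@np.stack([ax(-6.4)[:2],ax(83.6)[:2]],1);s=(Q[:,2]<.107);print(np.degrees(np.polyfit(v[s,1],Q[s,2],1)[0]),np.median(Q[s,2]),v.min(0),v.max(0))
E
```

```text
s6 pitch 0.26266766835204447 x 0.048237017252868566 yrange -0.08445430939722885 0.0692743411960578 yaw off 1.8309717894700217
c6 pitch 0.6265609578947804 x 0.051591609836216155 yrange -0.08190379919391949 0.028157654324421133 yaw off -2.589873945351088
contact 0.01949999999999999 9.008992399875643 [ 1.20716549  0.5820545  -0.45734177] 21.6083
0.5295621694358598 0.10131806886783068 [ 0.03696031 -0.0832963 ] [0.06213323 0.05984255]
```

```bash
python3 - <<'E'
from h import *
from fit import *
robot.move_gripper(.42)
p=np.array(robot.read_position()); t=np.array(robot.read_tcp_rot())[:,2]
print(robot.read_finger_force(),robot.read_force())
robot.servo_line(p-.09*t,speed=.15); robot.servo_line(p-.09*t+[0,0,.1],speed=.25)
robot.move_gripper(0)
R=Rz(ax(83.6),D)
vx,vy=ax(-6.4),ax(83.6); o=np.array([.568,.014,0])
robot.goto(o-.16*vx+[0,0,.22],R); print(robot.read_qpos(),robot.read_t())
cloud("side","s8")
P,c=L("s8"); 
def vf(Q): return (Q-o)@np.stack([vx,vy,[0,0,1]],1)
Q=vf(sel(P,c,(.55,.68),(-.1,.11),(.09,.125)));s=Q[:,2]<.107;print("strip",np.median(Q[s],0),Q.min(0),Q.max(0),np.degrees(np.polyfit(Q[s,1],Q[s,0],1)[0]))
print("tab",rect(sel(P,c,(.47,.55),(-.1,.12),(.084,.1))))
a=cv2.imread('pics/s8.png')[120:250,230:420];cv2.imwrite('pics/s8c.png',cv2.resize(a,(760,520)))
E
```

```text
0.0 [-0.00529088 -0.53001587  0.30616413]
[ 3.23274876e+01 -5.30254363e+00 -3.08342193e+01  3.47792245e-03
 -6.44757206e+01 -1.28710056e+02] 28.025
strip [ 0.0461911  -0.00662126  0.10105137] [ 0.03766795 -0.08505833  0.09028122] [0.05868537 0.07776634 0.11339109] -0.33324096800399794
tab (54, array([514.7,  16.4]), array([11.6, 35.5]), np.float32(85.3), 'zmed', np.float64(92.1))
```

View pics/s8c.png

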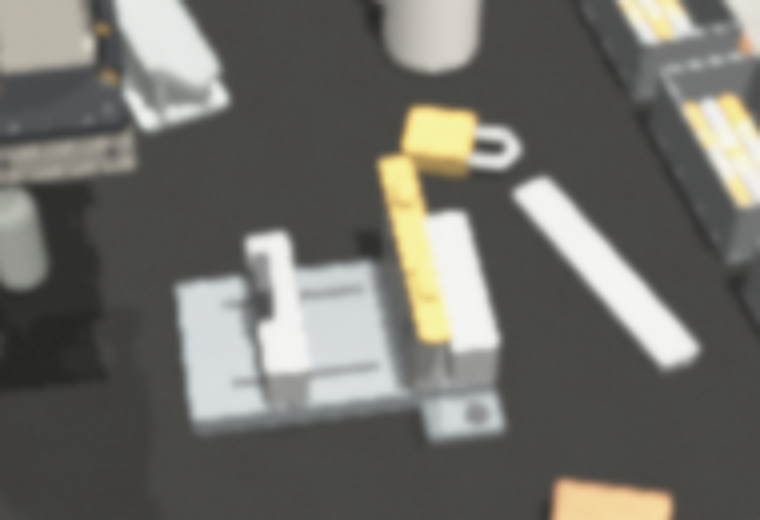

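The case stands upright and free at (415,250), just short of the fixed jaw. Now the jaw push with shut fingers behind the tab.

```bash
python3 - <<'E'
from h import *
vx,vy=ax(-6.4),ax(83.6); o=np.array([.568,.014,0])
P=lambda x,z:o+x*vx+[0,0,z]
robot.servo_line(P(-.09,.22),speed=.25); robot.servo_line(P(-.09,.076),speed=.15); f0=np.array(robot.read_force()); print(f0)
x=-.09
while x<.025:
    d=.008 if x<-.012 else .001
    x+=d; robot.servo_line(P(x,.076),speed=.05 if d>.002 else .02)
    f=-(np.array(robot.read_force())-f0)@vx
    if d>.002 or f>9 : print(round(x,3),round(f,1),end="; ")
    if f>18: break
print("\n",(np.array(robot.read_position())-o)@vx,robot.read_t())
robot.dwell(.3)
robot.servo_line(P(x-.06,.076),speed=.15); robot.servo_line(P(x-.06,.25),speed=.25)
robot.goto(P(-.16,.3),Rz(vy,D))
from fit import *
for n in("side","scene"):
    cloud(n,n+"9"); p,c=L(n+"9")
    vf=lambda Q:(Q-o)@np.stack([vx,vy,[0,0,1]],1)
    Q=vf(sel(p,c,(.55,.68),(-.1,.11),(.095,.125)));s=Q[:,2]<.107;print("strip",np.median(Q[s],0),Q.min(0),Q.max(0),np.degrees(np.polyfit(Q[s,1],Q[s,0],1)[0]))
    Q=vf(sel(p,c,(.5,.65),(-.1,.12),(.084,.097)));Q=Q[Q[:,0]<.035];print("tab",np.median(Q,0),Q.min(0),Q.max(0))
    Q=vf(sel(p,c,(.5,.7),(-.1,.12),(.054,.066)));print("jaws x hist",np.histogram(Q[:,0],np.arange(.01,.1,.005))[0])
a=cv2.imread('pics/side9.png')[120:390,230:420];cv2.imwrite('pics/s9c.png',cv2.resize(a,(420,600)))
print(robot.read_t())
E
```

```text
[-0.31953162  0.72958522 -0.16690511]
-0.082 -0.4; -0.074 -0.4; -0.066 0.0; -0.058 -0.3; -0.05 -0.1; -0.042 -0.3; -0.034 -0.5; -0.026 -0.8; -0.018 -1.4; -0.01 0.5; 0.009 11.1; 0.01 14.5; 0.011 20.1; 
 0.006866712412333086 37.95
strip [ 0.05246635 -0.00656278  0.10135378] [ 0.01741229 -0.08357937  0.09527387] [0.06424688 0.0776752  0.11417267] -0.1320431405971424
tab [ 0.02141111 -0.00587962  0.09144233] [ 0.0158375  -0.02074309  0.08456128] [0.02792185 0.01534928 0.09591572]
jaws x hist [ 0 50 35 35 53 64 67  6  5  5  3  8 35 66 63 65 49]
strip [ 0.06032692 -0.00496322  0.10228346] [ 0.0244523  -0.08325057  0.09503166] [0.06767508 0.0775712  0.11520373] 0.6388292853410347
tab [ 0.02659216 -0.00326668  0.09221343] [ 0.01677886 -0.01834953  0.0841256 ] [0.03110766 0.01733625 0.09570922]
jaws x hist [  0  15  16   8  10  11   3   8   5   9  26 100  84  80  81  79  94]
40.3083
```

View pics/s9c.png

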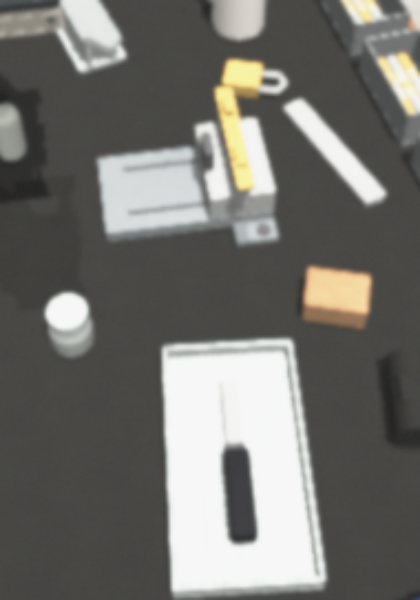

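The side view shows the case clamped between the jaws at (232,150) and the file lying in the tray at (235,470). The push force rose to 20 N within 3 mm, which means a hard stop. The tab moved 75 mm, so the jaw is at about 0.0995. Handing in.

```bash
python3 -c "
from rig import robot
print(robot.job_done())"
```

```text
the job is handed in; nothing more can be done
None
```

The job is handed in, with no verdict returned: the file lies in the tray and the lock case stands clamped upright between the jaws (jaw at about 0.0995 m), with nothing else on the bench seen to move.

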